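# Free the pawl and lower the cheese hold-down arm

### The arm

A 6-joint arm with a two-finger parallel gripper is mounted at the origin on the work surface. World frame = base frame: x ahead of the robot, y to its left, z up, the work surface at z = 0. Lengths are in m, angles in rad, forces in N, time in s.
With the tool pointing down it reaches from about 0.275 to 0.85 m from the base axis. Payload 19 kg.
Tool frame: the origin (TCP) lies at the very end of the fingers, on their centre line; the grasp point (between the pads) lies 19 mm behind it; z points along the fingers, y is the direction in which the jaws open and shut (so a half turn about z gives the same grasp; the last joint's range is limited). The gripper opens to 85 mm and grips with 20 to 120 N. Pads are 22 mm wide; open, the fingers measure 114 mm over their backs; the gripper's body (76 mm by 85 mm) begins 54 mm behind the grasp point. The pads swing forward as they close: fully open they stand 13 mm farther back than shut.
Start: joints at [-1.381, 0.15, 1.437, -0, 1.554, -0.134], TCP at [0.183, -0.545, 0.231] pointing down, gripper open.
Joint ranges: [-2.8, 2.8], [-0.68, 2.1], [0.12, 2.68], [-1.39, 4.53], [0.16, 2.79], [-2.81, 2.81]. Speed limits (rad/s): [1.89, 1.89, 2.22, 3.01, 3.01, 3.01].

### API

Orientations are given as a unit quaternion [w, x, y, z].
In Python, from cell import readout, eyes, order, spotter gives the robot as it stands. The module is installed in compiled form; this text tells all that it offers.
- The arm moves only by the shell command python3 -m handwheel 'ROWS' [OPENING] [FORCE]. ROWS is JSON, a list of rows, each an object with "linear": the shift along the tool's x, y, z in m, a list of three; "turn": the turn, a rotation vector about the tool's x, y, z in degrees, a list of three. A call has 1 to 5 rows; each row shifts and turns the commanded pose from where the row before left it, along the tool's axes as they then stand; what a row does not reach is not made up. A row lasts 1/8 s, in which the tool goes at most 62.5 mm and 10.7 degrees, less where a joint would pass 70% of its speed; a pose out of reach is approached as far as the arm can. A call is refused whole if a number of a shift passes 0.0625 or a number of a turn 10.7, either way. A call with a gripper value outside its range is refused whole. OPENING is the closure, from 0 (fully open) to 1 (shut), set as the call begins (- or left out, the last holds). The fingers move at their own pace and stop on an object; FORCE is the grip in N (left out, the last holds). Time passes only in rows, so rows that do not move let the fingers close. It gives the time, the measured TCP pose, the force and the opening at its end, in the units of the state.
- readout.get_state(): the state, without advancing time (a new reading comes with each control period).
- eyes.get_image(name): name is "side" or "top" or "wrist"; returns the picture (384x512x3 uint8, blue, green, red); there is no depth.
- eyes.get_calibration(name): a dict with "vfov" (degrees; the focal length in pixels is half the picture's height over the tangent of half this angle, whatever the lens; pixels are square), "cx", "cy" (the principal point, pixels), "rvec" (rotation vector, rad) and "tvec" (3), from world to camera coordinates, as OpenCV has them. Camera axes: x right, y down, z forward; pixel columns grow to the right and rows downward; lengths in m; the calibration is good to about 2 mm. A picture is of the moment at which its call begins: read the wrist's pose just before it. get_calibration takes no time and is no camera call; for the wrist camera it gives the pose at the moment of the call.
- order.close_job(): hands the job in, once; it reports no verdict.
Trained networks look in the newest picture that a camera, given by its name, has taken for a name from the list of things; names that differ only in an ending like _2 or _b are one class to them, and where a whole thing is asked for, a point or a joint stands for the part that bears it (a point fixed in the world has none). Each returns a list of dicts, best first, with "confidence" (0 to 1); they miss things now and then, are a little off and sometimes report something else, mostly with a low value. They report only what shows in the picture. A call takes as long as a camera call. They do not tell look-alikes from the thing itself.
- spotter.find_in(thing, camera): "rect" ([left, top, right, bottom] in pixels, round what is visible of it).
- spotter.place_of(thing, camera): "point" ([column, row] in pixels: a listed point, or the origin of a listed thing).
The state is a dict: "time_s": time; "joints": joint angles; "qd": joint speeds; "effort": joint torques, N m; "tool_pos": TCP position; "ee_rot": TCP orientation; "wrist_force": force on the tool from outside, world axes, zero at the start; "ft_torque": the same for the moment, N m; "opening": opening from 0.0 (shut) to 1.0 (fully open).
Only numpy, scipy, OpenCV 4.12 (cv2) and the standard library are available. Lean on these libraries where they do the work, as an engineer would, in place of code of your own. Each camera call takes 0.05 s, during which the arm holds its last target.

### The job

Get the small cheese wheel clamped under the hold-down stand: press the pawl's tab down as far as it goes so that the pawl swings clear of the ratchet teeth and stays there, then push the raised arm down by the plate at its end until its rubber foot rests gently on the cheese below it. Only press and push with the fingers: do not lift anything, do not force the arm while the pawl is still in the teeth, and leave the pawl free, the arm down, and the cheeses, knife and bowl where they are.

Things in the scene. Friction and masses are not known exactly. Their poses are not given: they have to be found in the camera images.
- stand: Fixed bare-metal hold-down stand on a white board; origin on the board's top (z = 0.010). The arm reaches towards its +y, the pawl's tab towards -y; x is the axle direction. Arm's axle at stand y = -0.050, z = 0.150; pawl's axle at y = -0.145, z = 0.210, between side plates up to z = 0.226 and out to x = +-25 mm. Arm and pawl swing in the plane x = 0.
- hold_arm (a joint): Arm angle, rad: 0.6 rad above level at 0, level at 0.6; grows downwards. Starts between 0.03 and 0.11. With the pawl in, a tooth stops it at about 0.14. With the pawl free it stays where it is left (stiff axle); a push of about 2 to 6 N down on the end plate moves it. Ends at about 0.61 on the tall cheese, 0.85 on the low one.
- end_plate (a point): Middle of the upper face of the flat black plate at the arm's free end, 275 mm out from the arm's axle and 9 mm above the arm's centre line: push down here. Plate 44 mm wide (stand x), 75 mm long along the arm, 10 mm thick. The frame turns with the arm (parallel to the stand's at joint 0, when the face slopes 0.6 rad up towards the free end).
- foot (a point): Round rubber foot, a ball of 18 mm radius, under the arm 170 mm from its axle; the point is the ball's centre, 36 mm below the arm's centre line, so its lowest point is 18 mm lower.
- pawl (a joint): Angle of the pawl, rad: 0 with its nose fully in the teeth (start), 0.45 at its stop, fully free. It is stiff and stays where it is left. The nose clears the teeth from about 0.15; counted as free above 0.3.
- pawl_tab (a point): Middle of the upper face of the pawl's flat steel thumb tab, at the end of the pawl farthest from the arm, 62 mm from the pawl's axle. Tab 40 mm wide (stand x), 42 mm long (stand y), 8 mm thick. Pressed straight down it needs about 4 N and sinks about 27 mm to the stop.
- cheese_tall: Loose round cheese wheel with brown rind, 110 mm across, 95 mm tall; origin at the centre of its underside. It stands either under the foot or beside the stand.
- cheese_low: Loose round cheese wheel with the same rind, 110 mm across, 55 mm tall; origin at the centre of its underside. It stands in the other of these two places; the one beside the stand is a bystander.
- knife: Cheese knife with black handle, 240 mm long overall, 20 mm high, lying on the board beyond the ratchet; origin about mid-length at the underside. Bystander.
- bowl: White ceramic bowl, 100 mm across, 45 mm tall, on the robot's side of the stand; origin at the centre of its underside. Bystander.
Things that resemble listed ones, but are neither listed nor needed, are in the scene too. Leave any red look-alike of the cheese_tall alone.

How it is judged:
By the outcome, as a careful person would: the job done as asked, in the order asked, and still so for the second after the job is handed in, with the robot touching nothing.
It also fails if it takes over 51 s, if anything falls off the work surface, if the arm or the gripper's body presses on something with over 40 N, if the wrist force passes 120 N, or if a joint passes its speed limit or range.

## Working session

There is one attempt and no reset: what is moved stays moved. The work goes in short steps, Python scripts to look and compute and a shell command to move; the robot and the scene stay as the last step left them, time stands still between calls to the robot, and variables do not carry over. Pictures are saved under pics/ and viewed, and the job is handed in when it is done.

```bash
mkdir -p pics; cat > h.py <<'E'
import numpy as np,cv2
from cell import readout,eyes,order,spotter
def cal(n):
    c=eyes.get_calibration(n);f=192/np.tan(np.radians(c['vfov'])/2)
    K=np.array([[f,0,c['cx']],[0,f,c['cy']],[0,0,1.]])
    return K,np.array(c['rvec'],float),np.array(c['tvec'],float)
def ray(c,p):
    K,r,t=c;R=cv2.Rodrigues(r)[0]
    d=R.T@np.linalg.inv(K)@np.array([p[0],p[1],1.]);return -R.T@t,d/np.linalg.norm(d)
def tri(c1,p1,c2,p2):
    o1,d1=ray(c1,p1);o2,d2=ray(c2,p2)
    s=np.linalg.lstsq(np.c_[d1,-d2],o2-o1,rcond=None)[0]
    a=o1+s[0]*d1;b=o2+s[1]*d2;return (a+b)/2,np.linalg.norm(a-b)
def proj(c,X):
    return cv2.projectPoints(np.array(X,float).reshape(-1,3),c[1],c[2],c[0],None)[0].reshape(-1,2)
def onz(c,p,z):
    o,d=ray(c,p);return o+d*(z-o[2])/d[2]
E
python3 - <<'E'
from h import *
np.set_printoptions(precision=3,suppress=True)
s=readout.get_state();print(s)
for n in['side','top','wrist']:
    cv2.imwrite(f'pics/{n}0.png',eyes.get_image(n)); c=eyes.get_calibration(n);print(n,c)
    for t in ['stand','end_plate','foot','pawl_tab','cheese_tall','cheese_low','knife','bowl']:
        print(n,t,[(np.round(a['point']),round(a['confidence'],2)) for a in spotter.place_of(t,n)][:3])
E
```

```text
{'time_s': 0.0, 'joints': array([-1.381,  0.151,  1.438,  0.   ,  1.554, -0.134]), 'qd': array([-0.001, -0.001, -0.001, -0.   , -0.001,  0.001]), 'effort': array([ -0.005, -71.306, -57.087,  -0.   ,   0.009,  -0.   ]), 'tool_pos': array([ 0.183, -0.545,  0.231]), 'ee_rot': array([-0.001,  0.987,  0.161, -0.   ]), 'wrist_force': array([-0.67 , -0.474, -0.386]), 'ft_torque': array([-0.017, -0.004, -0.014]), 'opening': 0.9999214854634523}
side {'vfov': 42.5987289263125, 'cx': 257.3207563705744, 'cy': 189.01408203467784, 'rvec': array([ 0.739, -2.592,  1.169]), 'tvec': array([0.437, 0.3  , 1.096])}
side stand [(array([241., 231.]), 0.72), (array([237., 185.]), 0.15)]
side end_plate [(array([174., 186.]), 0.75)]
side foot [(array([197., 201.]), 0.97)]
side pawl_tab [(array([292., 128.]), 0.62), (array([175., 186.]), 0.39)]
side cheese_tall [(array([309., 364.]), 0.83), (array([200., 262.]), 0.65)]
side cheese_low [(array([166., 229.]), 0.87)]
side knife [(array([233., 182.]), 0.81), (array([265., 278.]), 0.33)]
side bowl [(array([268., 279.]), 0.93)]
top {'vfov': 55.51051563136656, 'cx': 258.53766389544234, 'cy': 191.6165298395324, 'rvec': array([ 2.148, -2.177,  0.134]), 'tvec': array([0.005, 0.508, 0.981])}
top stand [(array([243., 179.]), 0.88)]
top end_plate [(array([153., 144.]), 0.8)]
top foot [(array([196., 158.]), 0.57)]
top pawl_tab [(array([333., 180.]), 0.96)]
top cheese_tall [(array([171., 295.]), 0.81), (array([204., 173.]), 0.6)]
top cheese_low [(array([219., 126.]), 0.61), (array([242., 178.]), 0.6)]
top knife [(array([297., 139.]), 0.84)]
top bowl [(array([215., 228.]), 0.89), (array([194., 157.]), 0.33)]
wrist {'vfov': 66.28610711503437, 'cx': 258.59052074517865, 'cy': 190.36132293797115, 'rvec': array([-2.36 ,  1.697,  0.238]), 'tvec': array([-0.574, -0.035,  0.379])}
wrist stand []
wrist end_plate []
wrist foot []
wrist pawl_tab []
wrist cheese_tall []
wrist cheese_low []
wrist knife []
wrist bowl []
```

View pics/side0.png

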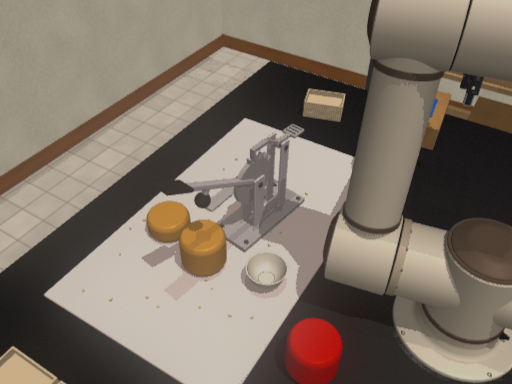

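View pics/top0.png

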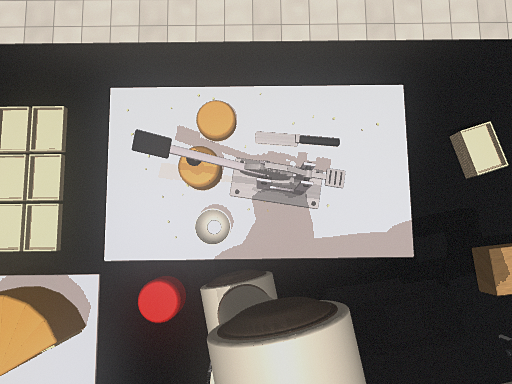

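```bash
python3 - <<'E'
from h import *
np.set_printoptions(precision=3,suppress=True)
S,T=cal('side'),cal('top')
P={'stand':((241,231),(243,179)),'end':((174,186),(153,144)),'foot':((197,201),(196,158)),'tab':((292,128),(333,180)),'cheese_under':((200,262),(204,173)),'knife':((233,182),(297,139)),'bowl':((268,279),(215,228)),'red?':((309,364),(171,295)),'low':((166,229),(219,126))}
for k,(a,b) in P.items(): print(k,*tri(S,a,T,b))
print(ray(S,(0,0))[0],ray(T,(0,0))[0])
E
```

```text
stand [0.541 0.039 0.029] 0.006933490085770627
end [0.58  0.217 0.294] 0.0013216064275810213
foot [0.575 0.147 0.198] 0.013307799415025669
tab [ 0.511 -0.164  0.238] 0.007493721483863884
cheese_under [0.574 0.156 0.001] 0.0136981967080018
knife [ 0.659 -0.112  0.027] 0.004112334633568029
bowl [0.41 0.12 0.01] 0.0009238110952442144
red? [ 0.229  0.248 -0.014] 0.007670619337871428
low [0.714 0.114 0.001] 0.016393784611581377
[0.068 0.765 0.945] [0.389 0.004 1.034]
```

```bash
python3 - <<'E'
from h import *
t=cv2.imread('pics/top0.png');s=cv2.imread('pics/side0.png')
a=cv2.resize(t[120:220,120:360],None,fx=3.3,fy=3.3,interpolation=cv2.INTER_CUBIC)
b=cv2.resize(s[115:275,140:320],None,fx=3.6,fy=3.6,interpolation=cv2.INTER_CUBIC)
cv2.imwrite('pics/tc.png',a);cv2.imwrite('pics/sc.png',b);print(readout.get_state()['time_s'])
E
```

```text
1.35
```

View pics/tc.png

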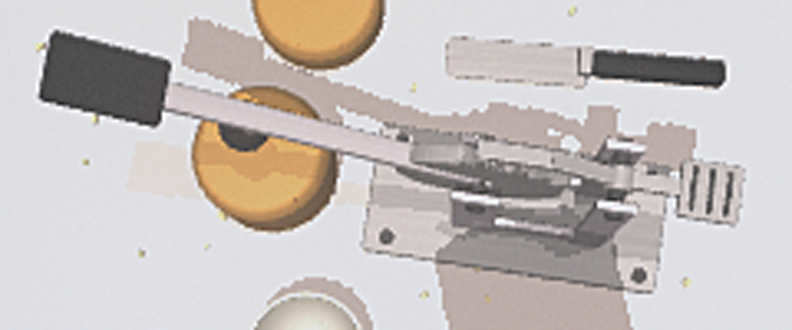

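View pics/sc.png

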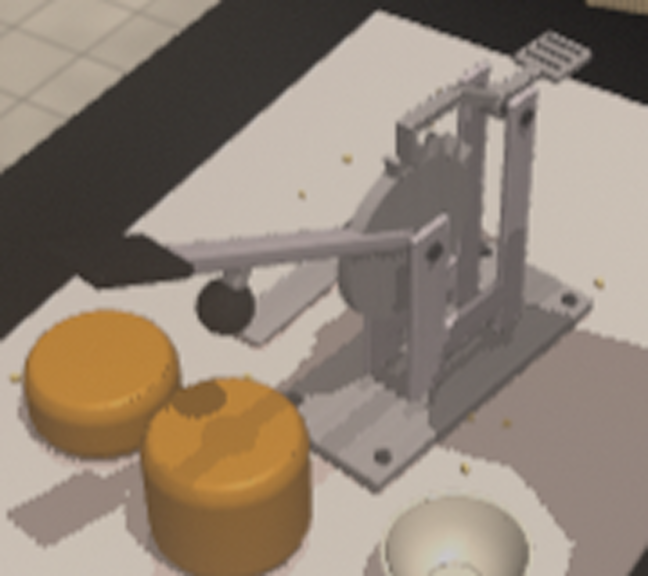

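The top picture shows the plate at (152,144), the ratchet, and the tab at (336,178). The side picture shows the tab at (294,131). Under the foot stands the tall wheel: top (204,173), side (203,250). Beside it is the low wheel, top (216,120). The red cylinder, top (160,300), is the look-alike and stays alone.

```bash
python3 - <<'E'
from h import *
np.set_printoptions(precision=4,suppress=True)
S,T=cal('side'),cal('top')
tab=tri(S,(293.6,130.6),T,(335.8,178.5));end=tri(S,(176,187),T,(151.8,143.9));print(tab,end)
# fit: stand x,y,yaw,q0 
from scipy.optimize import least_squares
def R(a):return np.array([[np.cos(a),-np.sin(a)],[np.sin(a),np.cos(a)]])
def W(p,x,y,z): xy=R(p[2])@[x,y]+p[:2];return np.r_[xy,z+.01]
def model(p):
    q=.6-p[3];e=W(p,0,-.05+.275*np.cos(q)-.009*np.sin(q),.15+.275*np.sin(q)+.009*np.cos(q))
    f=W(p,0,-.05+.17*np.cos(q)+.036*np.sin(q),.15+.17*np.sin(q)-.036*np.cos(q))
    t=W(p,0,-.145-.062,p[4]);return e,f,t
obs=[((176,187),(151.8,143.9)),((202.5,199.8),None),((293.6,130.6),(335.8,178.5))]
def r(p):
    o=[]
    for X,(a,b) in zip(model(p),obs):
        o+=list(proj(S,X)[0]-a)
        if b: o+=list(proj(T,X)[0]-b)
    return o
s=least_squares(r,[.54,.04,-.18,.07,.22]);print(s.x,np.round(r(s.x),1));print(model(s.x))
E
```

```text
(array([ 0.5139, -0.175 ,  0.2226]), np.float64(0.002074586919731079)) (array([0.5772, 0.2178, 0.2949]), np.float64(0.004227402225934636))
[ 0.5472  0.0301 -0.1622  0.1207  0.2134] [-1.2 -0.5  0.7  0.6  0.7  0.6  0.3 -0.  -0.5 -0.4]
(array([0.5779, 0.2175, 0.2948]), array([0.5662, 0.146 , 0.2064]), array([ 0.5138, -0.1742,  0.2234]))
```

```bash
cat > go.py <<'E'
import sys
from h import *
from scipy.spatial.transform import Rotation as Ro
np.set_printoptions(precision=4,suppress=True)
s=readout.get_state();q=s['ee_rot'];R=Ro.from_quat([q[1],q[2],q[3],q[0]])
t=np.array([float(a) for a in sys.argv[1:4]])
print('t',s['time_s'],'pos',s['tool_pos'],'toolx',R.as_matrix()[:,0],'z',R.as_matrix()[:,2],'F',s['wrist_force'],'op',s['opening'])
print('shift in tool axes',R.inv().apply(t-s['tool_pos']))
yaw=float(sys.argv[4]) if len(sys.argv)>4 else -.162
X=np.array([np.cos(yaw),np.sin(yaw),0]);Rt=np.c_[X,np.cross([0,0,-1.],X),[0,0,-1.]]
print('turn deg',np.degrees((R.inv()*Ro.from_matrix(Rt)).as_rotvec()))
E
python3 go.py .183 -.545 .29; python3 -m handwheel '[{"linear":[0,0,-0.06],"turn":[0,0,9.3]},{"linear":[0,0,0],"turn":[0,0,9.3]},{"linear":[0,0,0],"turn":[0,0,9.3]}]' 1 20; python3 go.py .514 -.174 .28
```

```text
t 1.35 pos [ 0.1829 -0.5451  0.2313] toolx [ 0.948   0.3182 -0.    ] z [-0.  0. -1.] F [-0.82    0.2393  0.2966] op 1.0005330138074222
shift in tool axes [ 0.0001 -0.0001 -0.0587]
turn deg [-0.0021  0.0017 27.8336]
time_s: 1.72
tool_pos: [0.1829, -0.5452, 0.2918]
ee_rot: [0.0, 0.996, -0.084, 0.0]
wrist_force: [0.5, -0.1, 0.0]
opening: 0.381
t 1.725 pos [ 0.1829 -0.5452  0.2918] toolx [ 0.9858 -0.1677  0.0003] z [ 0.0002 -0.0009 -1.    ] F [ 0.5344 -0.1132  0.0257] op 0.38081236024189613
shift in tool axes [ 0.2641 -0.4215  0.0116]
turn deg [ 0.0469 -0.0194 -0.3746]
```

```bash
python3 -m handwheel '[{"linear":[0.033,-0.052,0],"turn":[0,0,0]},{"linear":[0.033,-0.052,0],"turn":[0,0,0]},{"linear":[0.033,-0.052,0],"turn":[0,0,0]},{"linear":[0.033,-0.052,0],"turn":[0,0,0]},{"linear":[0.033,-0.052,0],"turn":[0,0,0]}]' >/dev/null; python3 -m handwheel '[{"linear":[0.033,-0.052,0],"turn":[0,0,0]},{"linear":[0.033,-0.052,0],"turn":[0,0,0]},{"linear":[0,0,0],"turn":[0,0,0]}]'; python3 go.py .514 -.174 .26
```

```text
time_s: 2.72
tool_pos: [0.472, -0.2204, 0.2912]
ee_rot: [-0.0, 0.997, -0.079, 0.0]
wrist_force: [-0.5, -0.2, -0.5]
opening: 0.001
t 2.725 pos [ 0.472  -0.2204  0.2912] toolx [ 0.9875 -0.1574  0.0001] z [ 0.0003  0.0007 -1.    ] F [-0.5422 -0.185  -0.537 ] op 0.0010149836425003894
shift in tool axes [ 0.0342 -0.0524  0.0313]
turn deg [-0.0415 -0.0082  0.224 ]
```

```bash
python3 - <<'E'
from h import *
c=cal('wrist');im=eyes.get_image('wrist')
p=spotter.place_of('pawl_tab','wrist');print(p)
q=proj(c,[.514,-.174,.223])[0];print(q)
cv2.circle(im,(int(q[0]),int(q[1])),4,(0,0,255),1);cv2.imwrite('pics/w1.png',im)
if p: print(onz(c,p[0]['point'],.223))
E
```

```text
[{'point': [180.3, 154.8], 'confidence': 0.69}, {'point': [73.0, 131.4], 'confidence': 0.69}]
[187.82369524 158.6470485 ]
[ 0.5175845 -0.1692643  0.223    ]
```

View pics/w1.png

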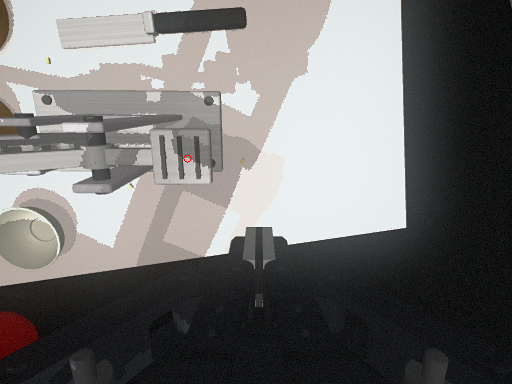

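The wrist picture shows the slotted tab centred at about (182,156). My estimate is at (188,159), so it is 3–4 mm off. I'm aiming at (0.516,-0.172).

```bash
python3 -m handwheel '[{"linear":[0.018,-0.027,0],"turn":[0,0,0]},{"linear":[0.018,-0.027,0.02],"turn":[0,0,0]},{"linear":[0,0,0.02],"turn":[0,0,0]},{"linear":[0,0,0],"turn":[0,0,0]}]'; python3 go.py .516 -.172 .225
```

```text
time_s: 3.32
tool_pos: [0.5133, -0.1769, 0.2502]
ee_rot: [-0.0, 0.997, -0.082, -0.001]
wrist_force: [-0.4, -0.5, 0.6]
opening: -0.002
t 3.325 pos [ 0.5133 -0.1769  0.2502] toolx [ 0.9865 -0.1638 -0.0024] z [-0.0023  0.0009 -1.    ] F [-0.3658 -0.5491  0.5748] op -0.0021440082786172536
shift in tool axes [ 0.0019 -0.0053  0.0252]
turn deg [-0.0313  0.1362 -0.1472]
```

```bash
python3 -m handwheel '[{"linear":[0.002,-0.004,0.015],"turn":[0,0,0]},{"linear":[0,0,0.01],"turn":[0,0,0]},{"linear":[0,0,0],"turn":[0,0,0]}]'; for i in 1 ; do python3 -m handwheel '[{"linear":[0,0,0.005],"turn":[0,0,0]},{"linear":[0,0,0.005],"turn":[0,0,0]}]';  python3 -m handwheel '[{"linear":[0,0,0.005],"turn":[0,0,0]}]'; done
```

```text
time_s: 3.7
tool_pos: [0.5166, -0.1726, 0.2257]
ee_rot: [-0.0, 0.997, -0.082, -0.0]
wrist_force: [-0.2, 0.7, -0.3]
opening: 0.001
time_s: 3.95
tool_pos: [0.517, -0.1726, 0.2165]
ee_rot: [0.0, 0.997, -0.082, 0.0]
wrist_force: [-1.1, -0.5, 4.6]
opening: -0.001
time_s: 4.08
tool_pos: [0.517, -0.1723, 0.2112]
ee_rot: [-0.0, 0.997, -0.081, 0.0]
wrist_force: [0.5, 1.8, 4.4]
opening: -0.002
```

```bash
python3 -m handwheel '[{"linear":[0,0,0.005],"turn":[0,0,0]},{"linear":[0,0,0.005],"turn":[0,0,0]}]';  python3 -m handwheel '[{"linear":[0,0,0.003],"turn":[0,0,0]}]';python3 -m handwheel '[{"linear":[0,0,0.003],"turn":[0,0,0]}]';python3 -m handwheel '[{"linear":[0,0,0.002],"turn":[0,0,0]}]'
```

```text
time_s: 4.32
tool_pos: [0.517, -0.1723, 0.201]
ee_rot: [-0.0, 0.997, -0.081, 0.0]
wrist_force: [-0.4, 1.5, 15.8]
opening: 0.008
time_s: 4.45
tool_pos: [0.5174, -0.1723, 0.2002]
ee_rot: [0.0, 0.997, -0.081, 0.001]
wrist_force: [-10.3, 8.0, 46.2]
opening: -0.006
time_s: 4.58
tool_pos: [0.5177, -0.1723, 0.1996]
ee_rot: [0.001, 0.997, -0.081, 0.003]
wrist_force: [-19.0, 13.0, 74.9]
opening: 0.0
time_s: 4.7
tool_pos: [0.5179, -0.1723, 0.1994]
ee_rot: [0.001, 0.997, -0.081, 0.003]
wrist_force: [-24.3, 15.5, 87.2]
opening: 0.004
```

The force jumped at z = 0.200, so the pawl is at its stop. I'm retreating.

```bash
python3 -m handwheel '[{"linear":[0,0,-0.02],"turn":[0,0,0]},{"linear":[0,0,-0.05],"turn":[0,0,0]},{"linear":[0,0,-0.06],"turn":[0,0,0]},{"linear":[-0.03,0.06,-0.03],"turn":[0,0,0]},{"linear":[0,0,0],"turn":[0,0,0]}]'; python3 - <<'E'
from h import *
s=eyes.get_image('side');t=eyes.get_image('top')
w=eyes.get_image('wrist')
b=cv2.resize(s[115:275,140:320],None,fx=3.3,fy=3.3,interpolation=cv2.INTER_CUBIC);cv2.imwrite('pics/s2.png',b);cv2.imwrite('pics/w2.png',w);cv2.imwrite('pics/t2.png',t)
E
python3 go.py .55 -.03 .45
```

```text
time_s: 5.32
tool_pos: [0.4824, -0.2209, 0.3504]
ee_rot: [0.001, 0.997, -0.083, 0.001]
wrist_force: [-0.1, -0.2, -0.0]
opening: -0.001
t 5.475 pos [ 0.4835 -0.2184  0.3478] toolx [ 0.9867 -0.1627 -0.0012] z [-0.0011  0.001  -1.    ] F [ 0.8297 -0.2038 -0.0398] op -0.002283442431802042
shift in tool axes [ 0.0349 -0.1968 -0.1021]
turn deg [-0.0485  0.0695 -0.083 ]
```

View pics/s2.png

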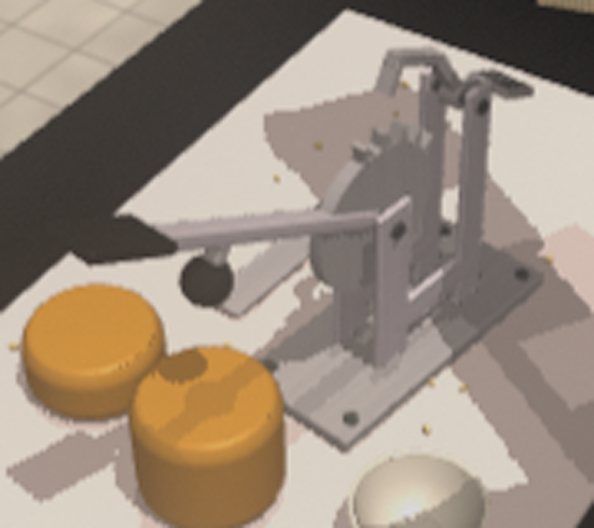

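View pics/w2.png

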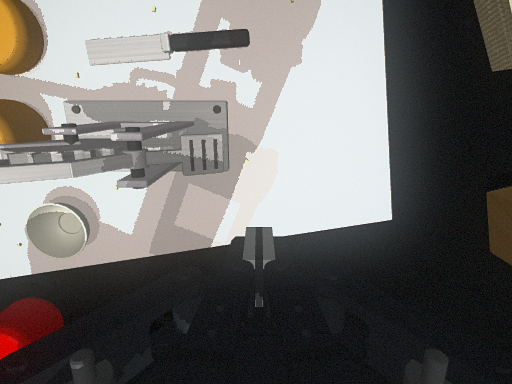

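The pawl's nose is well clear of the teeth, at crop (410,60), and the tab is tilted down at (500,85). The arm has not moved. Next I go to the end plate.

```bash
python3 -m handwheel '[{"linear":[0,0,-0.04],"turn":[0,0,0]},{"linear":[0.003,-0.056,0],"turn":[0,0,0]},{"linear":[0.003,-0.056,0],"turn":[0,0,0]},{"linear":[0.003,-0.056,0],"turn":[0,0,0]},{"linear":[0.003,-0.056,0],"turn":[0,0,0]}]'; python3 -m handwheel '[{"linear":[0.003,-0.056,0],"turn":[0,0,0]},{"linear":[0.003,-0.056,0],"turn":[0,0,0]},{"linear":[0,0,0],"turn":[0,0,0]}]'; python3 go.py .577 .2175 .36
python3 - <<'E'
from h import *
c=cal('wrist');im=eyes.get_image('wrist')
p=spotter.place_of('end_plate','wrist');print(p)
q=proj(c,[.578,.2175,.295])[0];print(q)
cv2.circle(im,(int(q[0]),int(q[1])),4,(0,0,255),1);cv2.imwrite('pics/w3.png',im)
if p: print(onz(c,p[0]['point'],.295))
E
```

```text
time_s: 6.1
tool_pos: [0.5318, 0.0033, 0.3878]
ee_rot: [-0.0, 0.997, -0.081, -0.001]
wrist_force: [-0.3, 0.1, -0.3]
opening: -0.0
time_s: 6.48
tool_pos: [0.5558, 0.1143, 0.3871]
ee_rot: [-0.0, 0.997, -0.079, -0.001]
wrist_force: [0.2, -0.9, -0.9]
opening: -0.001
t 6.475 pos [0.5558 0.1143 0.3871] toolx [ 0.9876 -0.1569 -0.0027] z [-0.0026  0.0006 -1.    ] F [ 0.1591 -0.9469 -0.8533] op -0.0008786957259471202
shift in tool axes [ 0.0048 -0.1052  0.0271]
turn deg [-0.0122  0.1549  0.2529]
[{'point': [127.7, 189.5], 'confidence': 0.58}]
[132.68882512 187.52868537]
[0.57700284 0.22205358 0.295     ]
```

View pics/w3.png

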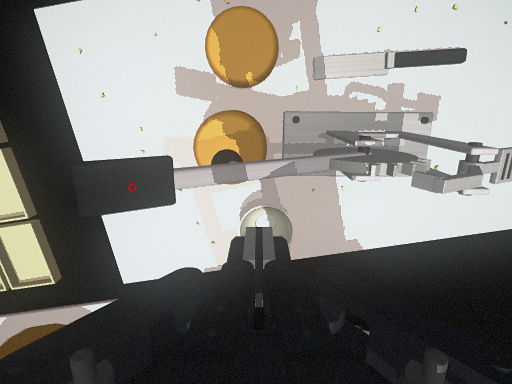

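```bash
python3 -m handwheel '[{"linear":[0.003,-0.052,0],"turn":[0,0,0]},{"linear":[0.003,-0.051,0],"turn":[0,0,0]},{"linear":[0,0,0.03],"turn":[0,0,0]},{"linear":[0,0,0.02],"turn":[0,0,0]},{"linear":[0,0,0],"turn":[0,0,0]}]'; python3 go.py .577 .217 .31
```

```text
time_s: 7.2
tool_pos: [0.5781, 0.2098, 0.3373]
ee_rot: [0.0, 0.997, -0.082, -0.001]
wrist_force: [1.4, 1.4, 0.4]
opening: -0.0
t 7.2 pos [0.5781 0.2098 0.3373] toolx [ 0.9866 -0.1634 -0.0026] z [-0.0028 -0.0006 -1.    ] F [1.3962 1.3758 0.3851] op -9.944966671182033e-05
shift in tool axes [-0.0022 -0.007   0.0273]
turn deg [ 0.0619  0.1502 -0.1205]
```

```bash
python3 -m handwheel '[{"linear":[-0.001,-0.006,0.015],"turn":[0,0,0]},{"linear":[0,0,0.012],"turn":[0,0,0]}]';python3 -m handwheel '[{"linear":[0,-0.001,0.006],"turn":[0,0,0]},{"linear":[0,-0.002,0.005],"turn":[0,0,0]}]';python3 -m handwheel '[{"linear":[0,-0.002,0.006],"turn":[0,0,0]}]'
```

```text
time_s: 7.45
tool_pos: [0.5785, 0.2169, 0.3113]
ee_rot: [-0.0, 0.997, -0.081, 0.0]
wrist_force: [0.0, 1.0, -0.4]
opening: 0.0
time_s: 7.7
tool_pos: [0.5789, 0.2197, 0.3008]
ee_rot: [-0.0, 0.997, -0.082, 0.0]
wrist_force: [-1.2, -1.6, 4.4]
opening: -0.002
time_s: 7.82
tool_pos: [0.5794, 0.2219, 0.2953]
ee_rot: [-0.0, 0.997, -0.081, 0.001]
wrist_force: [0.3, 0.2, 4.2]
opening: 0.002
```

```bash
python3 go.py .58 .225 .3; python3 - <<'E'
from h import *
s=eyes.get_image('side')
cv2.imwrite('pics/s4.png',cv2.resize(s[100:290,110:330],None,fx=2.8,fy=2.8,interpolation=cv2.INTER_CUBIC))
E
```

```text
t 7.825 pos [0.5794 0.2219 0.2953] toolx [ 0.9867 -0.1624  0.0012] z [ 0.0013  0.0006 -1.    ] F [0.3432 0.1968 4.2202] op 0.0024368188358081487
shift in tool axes [ 0.0001 -0.0031 -0.0047]
turn deg [-0.0453 -0.0666 -0.0647]
```

View pics/s4.png

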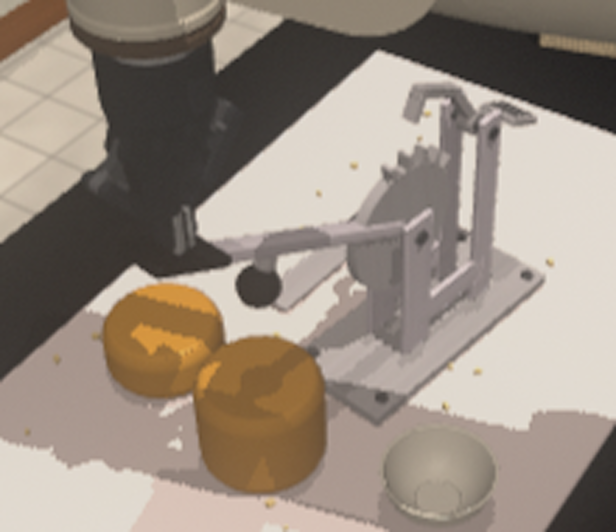

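The fingers are on the plate and the arm moves at about 4 N. I'm following its arc down.

```bash
python3 -m handwheel '[{"linear":[0,-0.003,0.007],"turn":[0,0,0]},{"linear":[0,-0.003,0.007],"turn":[0,0,0]},{"linear":[0,-0.003,0.007],"turn":[0,0,0]},{"linear":[0,-0.002,0.007],"turn":[0,0,0]},{"linear":[0,-0.002,0.007],"turn":[0,0,0]}]';python3 -m handwheel '[{"linear":[0,-0.002,0.007],"turn":[0,0,0]},{"linear":[0,-0.002,0.007],"turn":[0,0,0]},{"linear":[0,-0.002,0.007],"turn":[0,0,0]},{"linear":[0,-0.001,0.007],"turn":[0,0,0]}]'
```

```text
time_s: 8.5
tool_pos: [0.5814, 0.2347, 0.2597]
ee_rot: [-0.0, 0.997, -0.081, 0.0]
wrist_force: [0.3, 0.8, 5.2]
opening: 0.0
time_s: 9.0
tool_pos: [0.5825, 0.2416, 0.2314]
ee_rot: [-0.0, 0.997, -0.081, -0.0]
wrist_force: [0.5, 1.8, 5.0]
opening: -0.0
```

```bash
python3 -m handwheel '[{"linear":[0,-0.001,0.007],"turn":[0,0,0]},{"linear":[0,-0.001,0.007],"turn":[0,0,0]},{"linear":[0,-0.001,0.007],"turn":[0,0,0]},{"linear":[0,-0.001,0.006],"turn":[0,0,0]},{"linear":[0,-0.001,0.006],"turn":[0,0,0]}]'; python3 -m handwheel '[{"linear":[0,0,0.005],"turn":[0,0,0]}]'; python3 -m handwheel '[{"linear":[0,0,0.004],"turn":[0,0,0]}]'
python3 - <<'E'
from h import *
s=eyes.get_image('side')
cv2.imwrite('pics/s5.png',cv2.resize(s[100:290,110:330],None,fx=2.8,fy=2.8,interpolation=cv2.INTER_CUBIC))
E
```

```text
time_s: 9.62
tool_pos: [0.5833, 0.2464, 0.1984]
ee_rot: [0.0, 0.997, -0.081, -0.0]
wrist_force: [-0.5, 0.8, 4.1]
opening: -0.003
time_s: 9.75
tool_pos: [0.5833, 0.2465, 0.1934]
ee_rot: [-0.0, 0.997, -0.081, -0.0]
wrist_force: [0.2, 1.2, 5.8]
opening: -0.0
time_s: 9.88
tool_pos: [0.5833, 0.2464, 0.1896]
ee_rot: [-0.0, 0.997, -0.081, -0.0]
wrist_force: [-0.9, 2.3, 4.3]
opening: 0.0
```

View pics/s5.png

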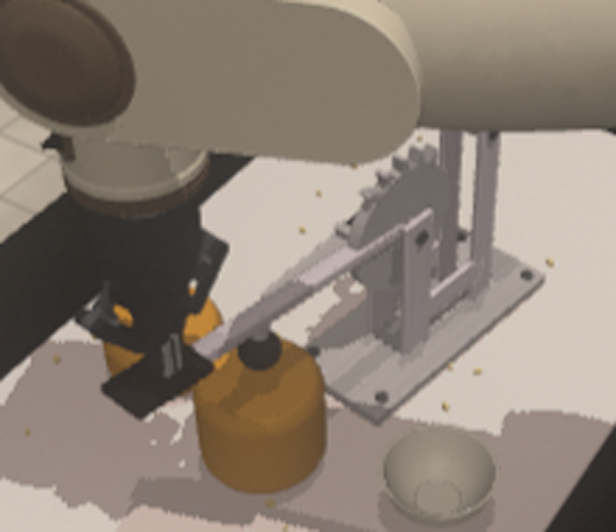

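```bash
for i in 1; do python3 -m handwheel '[{"linear":[0,0,0.004],"turn":[0,0,0]}]'|grep -E "pos|force"; python3 -m handwheel '[{"linear":[0,0,0.004],"turn":[0,0,0]}]'|grep -E "pos|force"; python3 -m handwheel '[{"linear":[0,0,0.003],"turn":[0,0,0]}]'|grep -E "pos|force"; done
```

```text
tool_pos: [0.5833, 0.2464, 0.1859]
wrist_force: [-1.0, 2.5, 4.5]
tool_pos: [0.5833, 0.2464, 0.1817]
wrist_force: [1.2, 2.3, 4.1]
tool_pos: [0.5833, 0.2463, 0.1786]
wrist_force: [0.6, 2.6, 4.1]
```

```bash
for i in 1; do python3 -m handwheel '[{"linear":[0,0,0.003],"turn":[0,0,0]}]'|grep -E "pos|force"; python3 -m handwheel '[{"linear":[0,0,0.003],"turn":[0,0,0]}]'|grep -E "pos|force"; python3 -m handwheel '[{"linear":[0,0,0.002],"turn":[0,0,0]}]'|grep -E "pos|force"; done
```

```text
tool_pos: [0.5833, 0.2464, 0.1757]
wrist_force: [0.0, 2.9, 3.7]
tool_pos: [0.5833, 0.2464, 0.1727]
wrist_force: [0.7, 2.9, 4.4]
tool_pos: [0.5833, 0.2464, 0.1706]
wrist_force: [0.3, 3.7, 3.9]
```

```bash
python3 -m handwheel '[{"linear":[0,0,0.002],"turn":[0,0,0]}]'|grep -E "pos|force"; python3 -m handwheel '[{"linear":[0,0,0.0015],"turn":[0,0,0]}]'|grep -E "pos|force"
```

```text
tool_pos: [0.5833, 0.2464, 0.1688]
wrist_force: [0.8, 2.8, 3.9]
tool_pos: [0.5833, 0.2464, 0.1673]
wrist_force: [0.4, 3.8, 6.2]
```

```bash
python3 - <<'E'
from h import *
s=eyes.get_image('side')
cv2.imwrite('pics/s6.png',cv2.resize(s[180:290,150:260],None,fx=5,fy=5,interpolation=cv2.INTER_CUBIC))
E
```

```text
(no output)
```

View pics/s6.png

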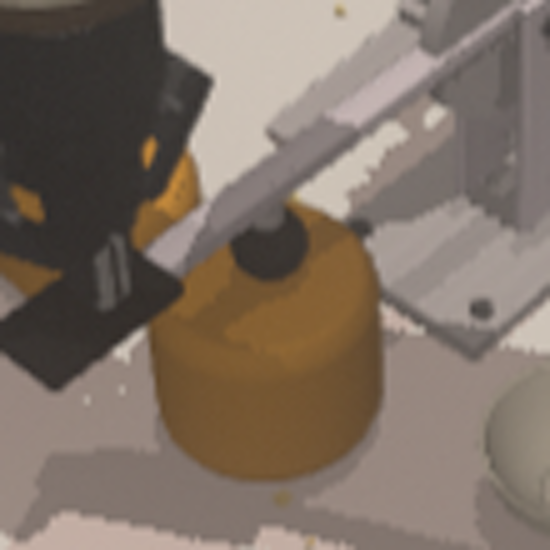

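```bash
python3 -m handwheel '[{"linear":[0,0,0.001],"turn":[0,0,0]}]'|grep -E "pos|force"
```

```text
tool_pos: [0.5833, 0.2464, 0.1668]
wrist_force: [-2.4, 2.9, 14.6]
```

The force jumped to 14.6 N and the descent stalled at z = 0.1668, so the foot is on the cheese. I'm lifting off.

```bash
python3 -m handwheel '[{"linear":[0,0,-0.003],"turn":[0,0,0]},{"linear":[0,0,-0.03],"turn":[0,0,0]},{"linear":[0,0,-0.06],"turn":[0,0,0]},{"linear":[0,0,-0.06],"turn":[0,0,0]},{"linear":[-0.06,0,-0.03],"turn":[0,0,0]}]'; python3 -m handwheel '[{"linear":[-0.06,0,0],"turn":[0,0,0]},{"linear":[-0.06,0,0],"turn":[0,0,0]},{"linear":[-0.05,0,0],"turn":[0,0,0]},{"linear":[0,0,0],"turn":[0,0,0]}]'
python3 - <<'E'
from h import *
np.set_printoptions(precision=4,suppress=True)
S,T=cal('side'),cal('top')
s=eyes.get_image('side');t=eyes.get_image('top')
for n in['side','top']:
    for k in ['end_plate','foot','pawl_tab','cheese_tall','cheese_low','knife','bowl']:
        print(n,k,[(np.round(a['point']),round(a['confidence'],2)) for a in spotter.place_of(k,n)][:2])
cv2.imwrite('pics/s7.png',cv2.resize(s[100:290,110:330],None,fx=2.8,fy=2.8,interpolation=cv2.INTER_CUBIC));cv2.imwrite('pics/t7.png',t)
E
python3 go.py .5 .2 .3
```

```text
time_s: 11.72
tool_pos: [0.5297, 0.2547, 0.3491]
ee_rot: [0.0, 0.997, -0.083, 0.001]
wrist_force: [0.0, -0.2, 0.2]
opening: 0.001
time_s: 12.22
tool_pos: [0.3579, 0.2832, 0.3482]
ee_rot: [-0.0, 0.997, -0.08, 0.001]
wrist_force: [0.4, 1.0, -0.1]
opening: 0.0
side end_plate [(array([167., 241.]), 0.72)]
side foot [(array([198., 225.]), 0.78)]
side pawl_tab [(array([292., 138.]), 0.55)]
side cheese_tall [(array([311., 368.]), 0.95), (array([204., 261.]), 0.64)]
side cheese_low [(array([167., 229.]), 0.92), (array([231., 183.]), 0.73)]
side knife [(array([233., 184.]), 0.79), (array([170., 242.]), 0.46)]
side bowl [(array([262., 283.]), 0.93)]
top end_plate [(array([152., 156.]), 0.6)]
top foot [(array([197., 161.]), 0.72), (array([329., 183.]), 0.58)]
top pawl_tab [(array([329., 182.]), 0.85)]
top cheese_tall [(array([166., 296.]), 0.77), (array([205., 172.]), 0.56)]
top cheese_low [(array([218., 124.]), 0.98), (array([245., 178.]), 0.29)]
top knife [(array([298., 138.]), 0.86)]
top bowl [(array([216., 227.]), 0.89), (array([246., 180.]), 0.43)]
t 13.025 pos [0.3604 0.283  0.3473] toolx [ 0.9867 -0.1624  0.    ] z [ 0.      0.0001 -1.    ] F [ 0.4441 -0.2938 -0.2248] op -0.0013084233297997424
shift in tool axes [0.1512 0.0593 0.0473]
turn deg [-0.0046 -0.0001 -0.066 ]
```

View pics/s7.png

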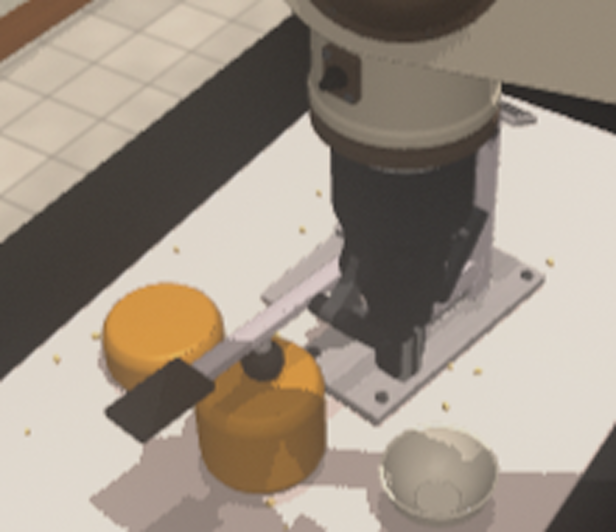

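View pics/t7.png

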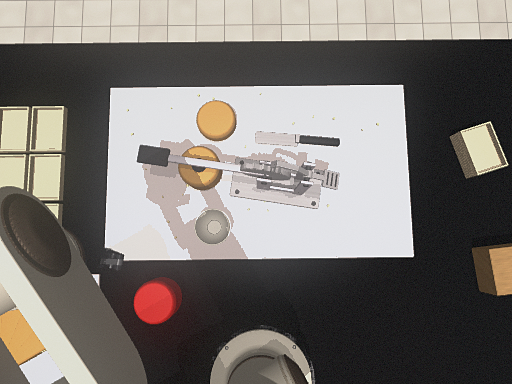

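The arm is down and the foot is at side pixel (204,229), the same as while pressed. The cheeses, knife and bowl look unmoved. The red look-alike seems to have shifted a few pixels, so I'm checking that and the foot's height.

```bash
python3 - <<'E'
from h import *
for f in['top0','t2','t7']:
    t=cv2.imread(f'pics/{f}.png').astype(int)
    m=(t[...,2]>120)&(t[...,1]<70)&(t[...,0]<70);y,x=np.where(m);print(f,x.min(),x.max(),y.min(),y.max(),m.sum())
    for n,(c0,c1,r0,r1) in dict(low=(190,245,95,142),tall=(175,225,140,195),knife=(250,345,125,150)).items():
        s=t[r0:r1,c0:c1]; o=(s[...,2]-s[...,0]>60) if n!='knife' else (s.sum(2)<200); y,x=np.where(o);print('  ',n,x.min()+c0,x.max()+c0,y.min()+r0,y.max()+r0)
s=eyes.get_image('side');print('side red now',[ (v.min(),v.max()) for v in np.where((s[...,2]>120)&(s[...,1]<70)&(s[...,0]<70))])
s=cv2.imread('pics/side0.png');print('side red 0',[ (v.min(),v.max()) for v in np.where((s[...,2]>120)&(s[...,1]<70)&(s[...,0]<70))])
S,T=cal('side'),cal('top')
# foot for q=.61 with fitted stand
a=-.1622;Rm=np.array([[np.cos(a),-np.sin(a)],[np.sin(a),np.cos(a)]])
for j in(.55,.58,.61,.64):
    q=.6-j
    F=[-.05+.17*np.cos(q)+.036*np.sin(q),.16+.17*np.sin(q)-.036*np.cos(q)];E=[-.05+.275*np.cos(q)-.009*np.sin(q),.16+.275*np.sin(q)+.009*np.cos(q)]
    for v in(F,E):
        X=np.r_[Rm@[0,v[0]]+[.5472,.0301],v[1]];print(j,X.round(3),proj(S,X).round(1),proj(T,X).round(1))
E
```

```text
top0 138 179 280 322 1229
   low 197 234 95 138
   tall 178 218 147 186
   knife 300 338 136 145
t2 134 173 282 323 1225
   low 197 234 95 138
   tall 179 218 147 186
   knife 299 339 136 145
t7 134 175 281 323 1352
   low 197 234 95 140
   tall 179 218 140 194
   knife 300 338 136 145
side red now [(np.int64(322), np.int64(383)), (np.int64(286), np.int64(341))]
side red 0 [(np.int64(318), np.int64(383)), (np.int64(289), np.int64(342))]
0.55 [0.567 0.15  0.133] [[203.7 224.9]] [[197.7 164.4]]
0.55 [0.583 0.251 0.183] [[167.5 234.6]] [[151.6 154. ]]
0.58 [0.567 0.149 0.127] [[204.1 226.3]] [[198.4 164.9]]
0.58 [0.583 0.252 0.174] [[167.7 237.4]] [[152.4 154.8]]
0.61 [0.567 0.148 0.122] [[204.5 227.6]] [[199.1 165.3]]
0.61 [0.584 0.252 0.166] [[168.  240.1]] [[153.2 155.5]]
0.64 [0.566 0.147 0.117] [[205.  228.8]] [[199.9 165.8]]
0.64 [0.584 0.252 0.158] [[168.4 242.8]] [[154.2 156.2]]
```

```bash
python3 - <<'E'
from h import *
np.set_printoptions(precision=4,suppress=True)
im=[cv2.resize(cv2.imread(f'pics/{f}.png')[260:345,110:240],None,fx=2,fy=3) for f in['top0','t2','t7']]
cv2.imwrite('pics/red.png',np.hstack(im))
t=eyes.get_image('top').astype(int);y,x=np.where((t[...,2]>120)&(t[...,1]<70)&(t[...,0]<70));print(x.min(),x.max(),y.min(),y.max())
T=cal('top')
for p in((158.5,301),(154.5,302)):print(onz(T,p,.095))
# wrist estimates of red in w1
s=readout.get_state();print(s['time_s'],s['joints'],s['effort'])
E
```

```text
134 175 281 323
[0.2287 0.2519 0.095 ]
[0.2264 0.2618 0.095 ]
13.125 [ 0.4973 -0.1083  1.4706  0.0001  1.7792  2.2313] [ -0.0419 -47.4173 -57.6934  -0.001   -0.0017  -0.0005]
```

View pics/red.png

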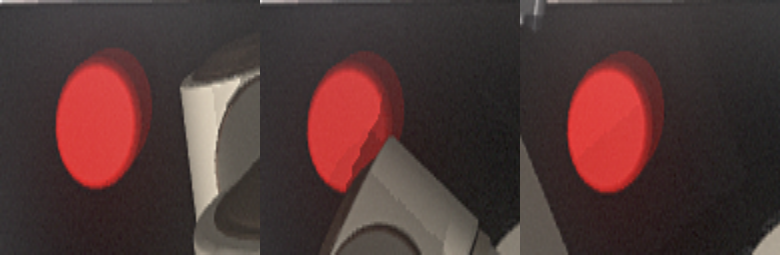

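```bash
python3 - <<'E'
from h import *
s=eyes.get_image('side');cv2.imwrite('pics/s8.png',s)
E
```

```text
(no output)
```

View pics/s8.png

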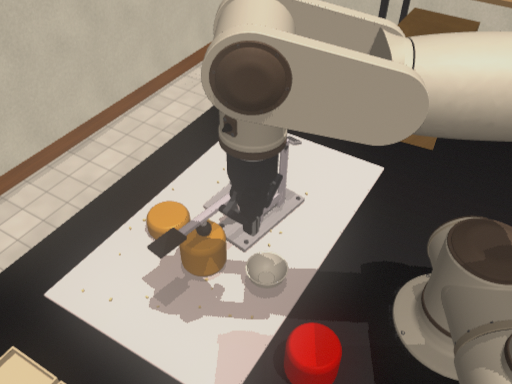

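The side view shows the robot clear of everything, the foot on the cheese and the pawl free. I'm leaving the red look-alike where it is, since pushing it back would mean touching it again.

```bash
python3 -c "
from cell import order,readout
print(order.close_job(),readout.get_state()['time_s'])"
```

```text
the job is handed in; nothing more can be done
the job is handed in; nothing more can be done
```

The cheese under the foot, the tall wheel, is clamped under the hold-down stand and the job is handed in at about 13 s. One thing went wrong: the red look-alike moved about 1 cm.

- **Pawl:** I pressed the tab down to its stop. The wrist force reached 87 N there, well above the 4 N needed but under the 120 N limit. The pictures show the nose clear of the teeth, and after the arm was down the tab was still lowered.
- **Arm:** I then pushed the end plate down along its arc at about 4–5 N. At a fingertip height of 0.167 m the force rose to 14.6 N, so I stopped and lifted off.
- **Last checks:** The foot did not spring back after release. The plate and foot in the pictures match an arm angle of roughly 0.61 to 0.64, as expected on the tall cheese. The low cheese, knife and bowl look unmoved; the gripper's shadow blurred the final outline check on the tall wheel, but it looks in place. The robot touches nothing.
- **Disagreement:** The red look-alike sat about 10 mm further to the robot's left than in the first picture. It moved before 5.4 s and not after. I did not aim at it and felt nothing at the wrist, so a robot link may have brushed it. I left it there.

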